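# Weigh down the exposure pedal

## Task

For a long exposure under the microscope, the yellow bench pedal has to stay down by itself. First press it with the empty gripper down to its stop and let it come all the way up, to feel that it is free; then find by lifting which of the three look-alike red-handled steel weights is the heavy, lead-filled one, and set it gently upright on the middle of the pedal so that the pedal stays at its stop. Set the two light ones down gently, upright and side by side on the floor of the shallow wooden drawer, and leave everything else on the bench where it is.

Things in the scene. Friction and masses are not known exactly. Their poses are not given: they have to be found in the camera images.
- weight_a: one of three look-alike weights: steel block 90 x 60 x 45 mm (x, y, z) with a red rib handle on top, centred, 60 mm long in x, 14 mm thick in y, 45 to 83 mm above the underside. Origin: centre of the underside, z up. One of the three (which one changes) is lead-filled, about 0.8 kg; the other two are nearly hollow, about 0.3 kg. Mass is centred.
- weight_b: one of three look-alike weights: steel block 90 x 60 x 45 mm (x, y, z) with a red rib handle on top, centred, 60 mm long in x, 14 mm thick in y, 45 to 83 mm above the underside. Origin: centre of the underside, z up. One of the three (which one changes) is lead-filled, about 0.8 kg; the other two are nearly hollow, about 0.3 kg. Mass is centred.
- weight_c: one of three look-alike weights: steel block 90 x 60 x 45 mm (x, y, z) with a red rib handle on top, centred, 60 mm long in x, 14 mm thick in y, 45 to 83 mm above the underside. Origin: centre of the underside, z up. One of the three (which one changes) is lead-filled, about 0.8 kg; the other two are nearly hollow, about 0.3 kg. Mass is centred.
- pedal (a joint): angle of the yellow pedal plate: 0 = up (plate slopes up to the toe by 0.18 rad), 0.18 = at its stop, where the plate lies level. Needs about 4 N at the pad to begin moving and 5.5 N at the pad to stay at the stop; the spring lifts it again.
- pedal_base: dark steel base of the pedal, 190 x 130 x 12 mm, fixed to the bench; origin: centre of the underside. The hinge axis runs along its y at x = +75 mm, 32 mm up; the yellow plate (155 long, 114 wide, 10 mm thick, with a lip 9 mm high along the toe edge) runs from the hinge to -x. When the plate is level its top is 37 mm above the bench.
- pedal_pad (a point): point in the middle of the plate top where the weight should stand, 85 mm from the hinge; at the stop it is 10 mm to -x of the base origin and 37 mm above the bench; its x runs along the plate from toe to hinge. The toe lip is 65 mm to its -x.
- drawer: shallow open wooden drawer standing on the bench, fixed, 230 x 150 x 35 mm outside (x, y, z), walls and floor about 6 mm; origin: centre of the underside. Room for two weights, 110 mm apart along its x, their long side along its y.
- jar: amber glass jar, 44 mm across, 72 mm high, among the weights; origin: centre of the underside. Bystander.
- spray: yellow spray bottle with blue head, 68 mm across, 205 mm high; origin: centre of the underside. Bystander.
- brush: brush lying flat, 150 mm long along its x; origin under its middle. Bystander.
- eyepiece: black microscope eyepiece standing up, 42 mm across, 66 mm high; origin: centre of the underside. Bystander.
- can: can, 64 mm across, 110 mm high; origin: centre of the underside. Bystander.
- square: flat brass try square, blade 130 x 28 x 5 mm, stock 100 mm long; origin near the corner, on the underside. Bystander.
Things that resemble listed ones, but are neither listed nor needed, are in the scene too. Several things have the shape of the pedal_base; the one meant has the colours described above. Leave any orange look-alike of the weight_a alone.

How it is judged:
By the outcome, as a careful person would: the job done as asked, in the order asked, and still so for the second after the job is handed in, with the robot touching nothing.
It also fails if it takes over 72 s, if anything falls off the work surface, if the arm or the gripper's body presses on something with over 40 N, if the wrist force passes 120 N, or if a joint passes its speed limit or range.

## Robot

A 6-joint arm with a two-finger parallel gripper is mounted at the origin on the work surface. World frame = base frame: x ahead of the robot, y to its left, z up, the work surface at z = 0. Lengths are in m, angles in rad, forces in N, time in s.
With the tool pointing down it reaches from about 0.35 to 0.775 m from the base axis. Payload 7.3 kg.
Tool frame: the origin (TCP) lies where the fingers leave the gripper's body, on its centre line; the fingertips stand 66 mm ahead of it and the grasp point (between the pads) lies 47 mm ahead of it; z points along the fingers, y is the line along which they close (so a half turn about z gives the same grasp; the last joint's range is limited). The gripper opens to 92 mm and grips with 3 to 60 N. Pads are 19 mm wide; open, the fingers measure 130 mm over their backs; the gripper's body (75 mm by 190 mm) begins 47 mm behind the grasp point.
Start: joints at [-1.488, 0.342, 1.524, -0, 1.275, -0.146], TCP at [0.119, -0.511, 0.292] pointing down, gripper open.
Joint ranges: [-2.53, 2.53], [-0.77, 2.02], [0.04, 2.7], [-1, 4.14], [0.28, 2.66], [-3.11, 3.11]. Speed limits (rad/s): [2.57, 2.57, 3.14, 3.14, 3.14, 3.14].

## Interface

Orientations are given as a rotation vector (axis times angle).
In Python, from workcell import env gives the robot as it stands.
- The arm moves only by the tool drive_tool, never from a script. Its argument "deltas" is a list of rows, each a list of 3 entries, a list of its own where there are three numbers: the shift along the world's x, y, z in m, then the turn, a rotation vector about the world's x, y, z in rad, then the opening, from -1 (shut) to 1 (fully open). A call has 1 to 12 rows; each row is the pose to reach, as a shift and turn from the pose commanded when the call began; what a row does not reach only later rows make up. A row lasts 1/10 s, in which the tool goes at most 50 mm and 8.59 degrees, less where a joint would pass 70% of its speed; a pose out of reach is approached as far as the arm can. A call with a gripper value outside its range is refused whole. The fingers move at their own pace and stop on an object; "grip_force" is the grip in N (left out, the last holds). Time passes only in rows, so rows that repeat a pose let the fingers close. It gives the time, the measured TCP pose, the force, the opening and the grip force at its end, in the units of the state.
- env.read_state(): the state, without advancing time (a new reading comes with each control period).
- env.snapshot(name): name is "scene" or "top" or "wrist"; returns a dict with "color" (420x560x3 uint8, blue, green, red), "depth" (420x560 float32, m along the optical axis (not along the pixel's ray), 0 where there is no reading), "fx", "fy", "cx", "cy" (pixels), "pose" (4x4, takes a point from camera to world coordinates). Camera axes: x right, y up, looking along -z (the intrinsics and any distortion apply to the point x, -y, -z); pixel columns grow to the right and rows downward; lengths in m; the calibration is good to about 2 mm. The wrist camera is an equidistant fisheye: a pixel r from the principal point sees the ray r / f radians off the axis. A picture is of the moment at which its call begins.
- env.close_job(): hands the job in; it is judged then, once.
Trained networks look in the newest picture that a camera, given by its name, has taken for a name from the list of things; names that differ only in an ending like _2 or _b are one class to them, and where a whole thing is asked for, a point or a joint stands for the part that bears it (a point fixed in the world has none). Each returns a list of dicts, best first, with "conf" (0 to 1); they miss things now and then, are a little off and sometimes report something else, mostly with a low value. They report only what shows in the picture. A call takes as long as a camera call. They do not tell look-alikes from the thing itself.
- env.outline_of(thing, camera): "pixels" (420x560 bool, what is visible of it) and "rect" ([centre column, centre row, width, height] in pixels, round what is visible of it).
The state is a dict: "time": time; "joint_positions": joint angles; "qd": joint speeds; "tau": joint torques, N m; "ee_pos": TCP position; "tool_rot": TCP orientation; "force": force on the tool from outside, world axes, zero at the start; "moment": the same for the moment, N m; "finger_gap": finger opening in m; "grasp_force": force on a finger pad.
Only numpy, scipy, OpenCV 4.12 (cv2) and the standard library are available. Lean on these libraries where they do the work, as an engineer would, in place of code of your own. Each camera call takes 0.05 s, during which the arm holds its last target. There are 200 camera calls.

## Working session

There is one attempt and no reset: what is moved stays moved. The work goes in short steps, Python scripts to look and compute and a tool call to move; the robot and the scene stay as the last step left them, time stands still between calls to the robot, and variables do not carry over. Pictures are saved under pics/ and viewed, at most 10 in all, crops included, and the job is handed in when it is done.

Besides the shell and the picture viewer there is one more tool, called after "Request:" in YAML: its name, and indented under it one key for each argument. drive_tool: Moves the arm, as the interface text tells. Its arguments: {"type":"object","properties":{"deltas":{"type":"array","items":{"type":"array"}},"grip_force":{"type":"number"}},"required":["deltas"]}

```bash
mkdir -p pics; cat > h.py <<'E'
import numpy as np, cv2
from workcell import env
def cloud(s):
    d=s["depth"]; v,u=np.mgrid[0:420,0:560]
    p=np.stack([(u-s["cx"])/s["fx"]*d,-(v-s["cy"])/s["fy"]*d,-d],-1)
    P=np.array(s["pose"]); return p@P[:3,:3].T+P[:3,3]
E
python3 - <<'E'
from h import *
for n in ("top","scene"):
    s=env.snapshot(n); cv2.imwrite(f"pics/{n}0.png",s["color"]); C=cloud(s); np.savez(n+"0.npz",C=C,d=s["depth"],c=s["color"])
    print(n,np.round(s["pose"],3).tolist(),s["fx"])
    for t in ("weight_a","pedal_base","pedal","drawer","jar","spray","brush","eyepiece","can","square"):
        for o in env.outline_of(t,n):
            m=o["pixels"]&(s["depth"]>0); 
            if m.sum()<5: continue
            q=C[m]; top=q[q[:,2]>np.percentile(q[:,2],95)-.006]
            r=cv2.minAreaRect((q[:,:2]*1000).astype(np.float32))
            print(t,round(o["conf"],2),np.round(o["rect"]).tolist(),"med",np.round(np.median(q,0),3),"rect",np.round(r[0]),np.round(r[1]),round(r[2]),"ztop",round(np.percentile(q[:,2],95),3),"topmean",top.mean(0).round(3),s["color"][m].mean(0).round())
st=env.read_state();print(st)
E
```

```text
top [[-0.008, 0.997, -0.082, 0.401], [-1.0, -0.006, 0.024, 0.009], [0.024, 0.082, 0.996, 1.173], [0.0, 0.0, 0.0, 1.0]] 451.65329910533944
weight_a 0.95 [218.0, 154.0, 26.0, 38.0] med [0.624 0.116 0.045] rect [636. 120.] [104.  62.] 2 ztop 0.083 topmean [0.63  0.121 0.082] [151. 152. 173.]
weight_a 0.93 [263.0, 223.0, 36.0, 38.0] med [0.449 0.009 0.045] rect [450.  11.] [95. 61.] 60 ztop 0.083 topmean [0.45  0.009 0.082] [156. 155. 180.]
weight_a 0.93 [216.0, 278.0, 44.0, 39.0] med [0.32  0.126 0.045] rect [317. 131.] [97. 69.] 61 ztop 0.082 topmean [0.319 0.127 0.082] [ 70. 109. 186.]
weight_a 0.6 [311.0, 157.0, 36.0, 33.0] med [ 0.614 -0.11   0.044] rect [ 626. -116.] [ 72. 100.] 10 ztop 0.082 topmean [ 0.62  -0.113  0.082] [145. 146. 168.]
pedal_base 0.95 [383.0, 207.0, 64.0, 78.0] med [ 0.489 -0.291  0.045] rect [ 494. -302.] [140. 194.] 81 ztop 0.064 topmean [ 0.435 -0.29   0.063] [ 79. 149. 169.]
pedal_base 0.67 [396.0, 314.0, 54.0, 81.0] med [ 0.227 -0.31   0.045] rect [ 222. -324.] [141. 190.] 88 ztop 0.063 topmean [ 0.167 -0.316  0.062] [138.  64. 110.]
pedal 0.75 [385.0, 208
[... 5185 characters left out ...]

{'time': 1.1, 'joint_positions': array([-1.48800933e+00,  3.41990379e-01,  1.52410576e+00, -2.08460836e-05,
        1.27539287e+00, -1.46002377e-01]), 'qd': array([ 6.31729322e-06,  2.02801352e-04, -1.73715231e-04,  1.99321212e-03,
       -1.31786062e-04,  1.07975073e-04]), 'tau': array([-1.57367700e-03, -4.31145322e+01, -2.44484925e+01,  7.17926421e-02,
        4.84015339e-02,  1.64300855e-05]), 'ee_pos': array([ 0.11908569, -0.51132686,  0.29224349]), 'tool_rot': array([ 3.12095601e+00,  3.58595909e-01, -3.64553325e-05]), 'force': array([-0.53451808,  0.48625955,  0.40955278]), 'moment': array([-0.01869351, -0.02053812,  0.00241681]), 'grasp_force': 0.0, 'finger_gap': 0.09182477815102824}
```

View pics/top0.png

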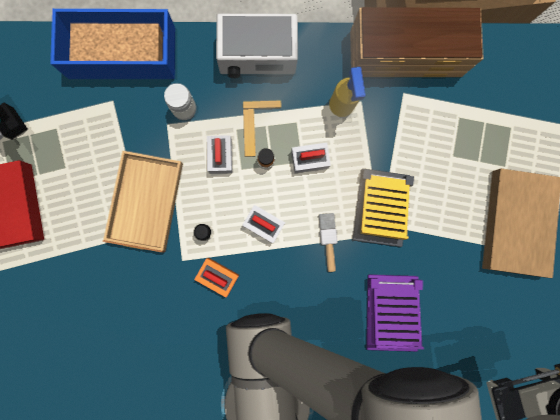

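View pics/scene0.png

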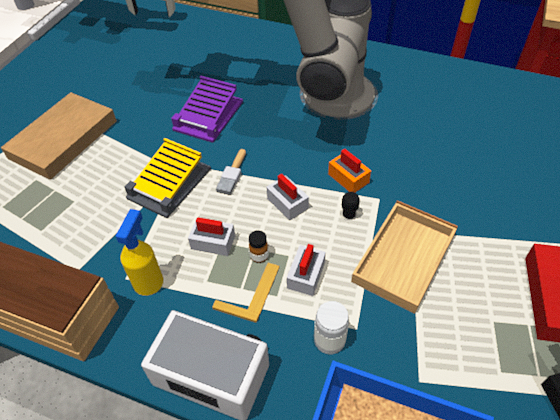

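The top picture shows the steel weights at pixels (218,154), (263,223) and (311,157), and the orange look-alike at (216,278). The yellow pedal is at (385,208) with its hinge end up and its toe down in the picture, the purple pedal decoy is at (395,314), and the drawer is at (143,201). The scene view agrees.

```bash
python3 - <<'E'
from h import *
for n in ("top","scene"):
    z=np.load(n+"0.npz"); C,d,c=z["C"],z["d"],z["c"]; hsv=cv2.cvtColor(c,cv2.COLOR_BGR2HSV)
    H,S,V=hsv[...,0],hsv[...,1],hsv[...,2]; ok=d>0
    def near(x,y,r): return ok&(np.hypot(C[...,0]-x,C[...,1]-y)<r)
    def rect(m,l,tight=1):
        q=C[m]; r=cv2.minAreaRect((q[:,:2]*1000).astype(np.float32)); b=cv2.boxPoints(r); e=b[1]-b[0],b[2]-b[1]
        L=max(e,key=np.linalg.norm); print(n,l,m.sum(),np.round(r[0],1),np.round(sorted(r[1]),1),"yaw",round(np.degrees(np.arctan2(L[1],L[0]))%180,1),"mean",np.round(q.mean(0)*1000,1))
    red=((H<8)|(H>172))&(S>140)
    for l,x,y in (("w1",.632,.12),("w2",.45,.01),("w3",.622,-.112),("or",.32,.128)):
        rect(near(x,y,.06)&red&(C[...,2]>.076),l+" handle")
        rect(near(x,y,.075)&~red&(abs(C[...,2]-.045)<.005),l+" blocktop")
    yel=(H>18)&(H<35)&(S>150)&(V>80)
    m=near(.49,-.3,.13)&yel&(C[...,2]>.02); rect(m,"plate")
    q=C[m]; A=np.c_[q[:,:2],np.ones(len(q))]; co=np.linalg.lstsq(A,q[:,2],rcond=None)[0]; 
    for _ in range(4):
        k=abs(A@co-q[:,2])<.004; co=np.linalg.lstsq(A[k],q[k,2],rcond=None)[0]
    print("plane",co.round(3),"slope",np.hypot(*co[:2]).round(3),"uphill",np.degrees(np.arctan2(co[1],co[0])).round(1))
    rect(near(.494,-.302,.13)&(abs(C[...,2]-.012)<.006)&(V<110)&(S<90),"base")
    rect(near(.51,.32,.15)&(abs(C[...,2]-.035)<.005),"drawer rim")
    for l,x,y,zz in (("jar",.62,.003,.071),("eyep",.432,.16,.065)):
        rect(near(x,y,.04)&(C[...,2]>zz-.006),l)
    rect(near(.42,-.157,.1)&(C[...,2]>.008),"brush")
E
```

```text
top w1 handle 113 [629.6 120.2] [10.3 55.7] yaw 0.1 mean [629.2 120.2  82. ]
top w1 blocktop 649 [630.1 120.8] [59.8 91.2] yaw 2.0 mean [627.9 119.8  44.5]
top w2 handle 137 [450.2   9. ] [13.7 58.1] yaw 59.4 mean [450.3   9.2  81.8]
top w2 blocktop 690 [450.5   9.4] [60.  89.9] yaw 59.3 mean [450.1   9.5  44.4]
top w3 handle 130 [ 620.2 -113.2] [13.9 58.9] yaw 97.6 mean [ 619.9 -112.5   81.7]
top w3 blocktop 630 [ 620.2 -112.8] [60.9 90.7] yaw 98.1 mean [ 618.8 -111.3   44.2]
top or handle 141 [318.3 126.2] [13.6 58. ] yaw 60.2 mean [318.5 126.2  81.8]
top or blocktop 700 [318.2 127.1] [60.3 90.2] yaw 60.2 mean [318.6 126.4  44.4]
top plate 2109 [ 491.8 -298.4] [114.1 152.5] yaw 170.8 mean [ 488.8 -299.1   50.9]
plane [-0.184  0.028  0.149] slope 0.186 uphill 171.2
top base 693 [ 493.2 -298.2] [129.6 189.6] yaw 171.6 mean [ 454.8 -273.9   10.7]
top drawer rim 852 [510.7 314.4] [151.8 234. ] yaw 169.3 mean [503.9 316.6  34.4]
top jar 200 [616.9   1.7] [37.1 38.1] yaw 179.7 mean [616.6   2.2  70.8]
top eyep 198 [430.3 161. ] [37.9 38.1] yaw 43.7 mean [430.6 160.7  64.3]
top brush 1056
[... 559 characters left out ...]
scene or handle 117 [322.2 127.7] [17.8 60.9] yaw 58.1 mean [323.5 127.6  80.3]
scene or blocktop 400 [323.  126.8] [62.6 95.4] yaw 63.0 mean [332.9 129.5  43.5]
scene plate 2040 [ 494.2 -298.9] [118.8 153.9] yaw 171.4 mean [ 493.9 -296.    49.7]
plane [-0.179  0.03   0.146] slope 0.182 uphill 170.6
scene base 875 [ 496.7 -298.6] [135.3 192.6] yaw 171.7 mean [ 520.7 -271.4   10.1]
scene drawer rim 1036 [512.9 313.7] [150.5 238.8] yaw 169.3 mean [505.9 316.3  33.8]
scene jar 229 [620.7   2.4] [38.3 38.7] yaw 27.5 mean [621.5   2.8  70.2]
scene eyep 170 [435.8 161.1] [36.3 36.8] yaw 148.2 mean [436.2 161.2  63.3]
scene brush 883 [ 409.4 -196.9] [120.5 152. ] yaw 3.1 mean [ 431.5 -187.3   22.3]
```

Request:
drive_tool:
  deltas:
    - [[0.366, 0.214, -0.122], [0, 0, 0], -1]
    - [[0.366, 0.214, -0.122], [0, 0, 0], -1]
    - [[0.366, 0.214, -0.122], [0, 0, 0], -1]
    - [[0.366, 0.214, -0.122], [0, 0, 0], -1]
    - [[0.366, 0.214, -0.122], [0, 0, 0], -1]
    - [[0.366, 0.214, -0.122], [0, 0, 0], -1]
    - [[0.366, 0.214, -0.122], [0, 0, 0], -1]
    - [[0.366, 0.214, -0.122], [0, 0, 0], -1]
    - [[0.366, 0.214, -0.122], [0, 0, 0], -1]
    - [[0.366, 0.214, -0.122], [0, 0, 0], -1]
    - [[0.366, 0.214, -0.147], [0, 0, 0], -1]
    - [[0.366, 0.214, -0.155], [0, 0, 0], -1]
  grip_force: 40

```text
time: 2.3
ee_pos: [0.4842, -0.2968, 0.1355]
tool_rot: [-3.119, -0.359, 0.004]
force: [-0.4, -0.3, -0.5]
finger_gap: 0.002
grasp_force: 0.0
```

Request:
drive_tool:
  deltas:
    - [[0, 0, -0.01], [0, 0, 0], -1]
    - [[0, 0, -0.016], [0, 0, 0], -1]
    - [[0, 0, -0.02], [0, 0, 0], -1]
    - [[0, 0, -0.024], [0, 0, 0], -1]
    - [[0, 0, -0.028], [0, 0, 0], -1]
    - [[0, 0, -0.031], [0, 0, 0], -1]
    - [[0, 0, -0.033], [0, 0, 0], -1]
    - [[0, 0, -0.033], [0, 0, 0], -1]

```text
time: 3.1
ee_pos: [0.485, -0.2975, 0.1042]
tool_rot: [3.121, 0.359, -0.0]
force: [-3.3, -0.7, 5.7]
finger_gap: 0.0004
grasp_force: 2.5
```

Request:
drive_tool:
  deltas:
    - [[0, 0, -0.001], [0, 0, 0], -1]
    - [[0, 0, -0.002], [0, 0, 0], -1]
    - [[0, 0, -0.002], [0, 0, 0], -1]

```text
time: 3.4
ee_pos: [0.4851, -0.2975, 0.1027]
tool_rot: [3.12, 0.359, 0.0]
force: [-4.2, -2.2, 6.9]
finger_gap: 0.0004
grasp_force: 3.3
```

Request:
drive_tool:
  deltas:
    - [[0, 0, -0.002], [0, 0, 0], -1]
    - [[0, 0, -0.003], [0, 0, 0], -1]
    - [[0, 0, -0.003], [0, 0, 0], -1]

```text
time: 3.7
ee_pos: [0.4851, -0.2975, 0.1022]
tool_rot: [3.12, 0.359, 0.001]
force: [-10.3, 2.9, 25.8]
finger_gap: 0.0007
grasp_force: 13.2
```

Request:
drive_tool:
  deltas:
    - [[0, 0, 0.02], [0, 0, 0], -1]
    - [[0, 0, 0.06], [0, 0, 0], -1]
    - [[0, 0, 0.1], [0, 0, 0], 0.5]
    - [[0.137, 0.184, 0.1], [0, 0, 1.49], 0.5]
    - [[0.137, 0.184, 0.1], [0, 0, 1.49], 0.5]
    - [[0.137, 0.184, 0.1], [0, 0, 1.49], 0.5]
    - [[0.137, 0.184, 0.1], [0, 0, 1.49], 0.5]
    - [[0.137, 0.184, 0.1], [0, 0, 1.49], 0.5]
    - [[0.137, 0.184, 0.1], [0, 0, 1.49], 0.5]
    - [[0.137, 0.184, 0.1], [0, 0, 1.49], 0.5]
    - [[0.137, 0.184, 0.1], [0, 0, 1.49], 0.5]
    - [[0.137, 0.184, 0.1], [0, 0, 1.49], 0.5]

```text
time: 4.9
ee_pos: [0.6225, -0.1126, 0.1987]
tool_rot: [-2.205, -2.238, -0.001]
force: [0.2, -0.3, 0.0]
finger_gap: 0.0683
grasp_force: 0.0
```

```bash
cat > ped.py <<'E'
from h import *
def pedal():
    s=env.snapshot("top"); C=cloud(s); hsv=cv2.cvtColor(s["color"],cv2.COLOR_BGR2HSV); H,S,V=[hsv[...,i] for i in range(3)]
    m=(s["depth"]>0)&(np.hypot(C[...,0]-.49,C[...,1]+.3)<.1)&(H>18)&(H<35)&(S>150)&(C[...,2]>.02)&(C[...,2]<.08)
    q=C[m]; A=np.c_[q[:,:2],np.ones(len(q))]; co=np.linalg.lstsq(A,q[:,2],rcond=None)[0]
    print("pedal slope",np.hypot(*co[:2]).round(3)); return s,C
E
python3 - <<'E'
from ped import *
pedal(); s=env.read_state(); print(s["ee_pos"],s["tool_rot"],s["force"],s["finger_gap"])
w=env.snapshot("wrist"); cv2.imwrite("pics/w3.png",w["color"])
E
```

```text
pedal slope 0.202
[ 0.62241028 -0.11271325  0.19874294] [-2.19640901e+00 -2.24582797e+00 -1.23940286e-03] [-0.34027878  0.2895929   0.86720164] 0.06884004277144808
```

Request:
drive_tool:
  deltas:
    - [[0, 0, -0.02], [0, 0, 0.14], 0.5]
    - [[0, 0, -0.055], [0, 0, 0.14], 0.5]
    - [[0, 0, -0.075], [0, 0, 0.14], 0.5]
    - [[0, 0, -0.083], [0, 0, 0.14], 0.5]
    - [[0, 0, -0.083], [0, 0, 0.14], -1]
    - [[0, 0, -0.083], [0, 0, 0.14], -1]
    - [[0, 0, -0.083], [0, 0, 0.14], -1]
    - [[0, 0, -0.083], [0, 0, 0.14], -1]
    - [[0, 0, -0.083], [0, 0, 0.14], -1]
    - [[0, 0, -0.083], [0, 0, 0.14], -1]

```text
time: 6.0
ee_pos: [0.6222, -0.1133, 0.1167]
tool_rot: [2.051, 2.379, 0.001]
force: [-0.7, -0.4, 0.6]
finger_gap: 0.0251
grasp_force: 0.0
```

Request:
drive_tool:
  deltas:
    - [[0, 0, 0], [0, 0, 0], -1]
    - [[0, 0, 0], [0, 0, 0], -1]
    - [[0, 0, 0], [0, 0, 0], -1]
    - [[0, 0, 0.02], [0, 0, 0], -1]
    - [[0, 0, 0.04], [0, 0, 0], -1]
    - [[0, 0, 0.06], [0, 0, 0], -1]
    - [[0, 0, 0.08], [0, 0, 0], -1]
    - [[0, 0, 0.09], [0, 0, 0], -1]
    - [[0, 0, 0.09], [0, 0, 0], -1]
    - [[0, 0, 0.09], [0, 0, 0], -1]

```text
time: 7.0
ee_pos: [0.6215, -0.1131, 0.2047]
tool_rot: [-2.05, -2.378, 0.001]
force: [-0.2, 1.4, -8.9]
finger_gap: 0.0136
grasp_force: 40.0
```

Request:
drive_tool:
  deltas:
    - [[-0.04, -0.05, 0.01], [0, 0, 0.15], -1]
    - [[-0.06, -0.085, 0.01], [0, 0, 0.3], -1]
    - [[-0.09, -0.115, 0.01], [0, 0, 0.45], -1]
    - [[-0.11, -0.145, 0.01], [0, 0, 0.6], -1]
    - [[-0.125, -0.168, 0.01], [0, 0, 0.75], -1]
    - [[-0.137, -0.184, 0.01], [0, 0, 0.9], -1]
    - [[-0.137, -0.184, 0.01], [0, 0, 1.05], -1]
    - [[-0.137, -0.184, 0.01], [0, 0, 1.2], -1]
    - [[-0.137, -0.184, 0.01], [0, 0, 1.272], -1]
    - [[-0.137, -0.184, 0.01], [0, 0, 1.272], -1]
    - [[-0.137, -0.184, 0.01], [0, 0, 1.272], -1]

```text
time: 8.1
ee_pos: [0.4848, -0.297, 0.2152]
tool_rot: [-0.241, -3.131, -0.002]
force: [-0.7, -0.0, -8.5]
finger_gap: 0.0139
grasp_force: 40.0
```

```bash
python3 - <<'E'
from h import *
s=env.read_state(); print(s["ee_pos"],s["tool_rot"],np.degrees(2*np.arctan2(s["tool_rot"][1],s["tool_rot"][0])),s["force"],s["finger_gap"])
w=env.snapshot("scene"); cv2.imwrite("pics/p1.png",cv2.resize(w["color"][100:320,80:380],None,fx=2,fy=2))
C=cloud(w);c=w["color"].astype(int)
red=(c[...,2]>110)&(c[...,1]<60)&(c[...,0]<70)&(np.hypot(C[...,0]-.485,C[...,1]+.297)<.08)&(w["depth"]>0)
print(red.sum(),C[red].mean(0),C[red].min(0),C[red].max(0))
E
```

```text
[ 0.48475944 -0.29702652  0.21516699] [-2.40654746e-01 -3.13070911e+00 -2.01912660e-03] -188.7912601014718 [-0.65662507 -0.02612109 -8.54930376] 0.013913673500908384
67 [ 0.51147283 -0.29867645  0.17078415] [ 0.49282531 -0.31650976  0.14597088] [ 0.5199572  -0.29063995  0.1815101 ]
```

View pics/p1.png

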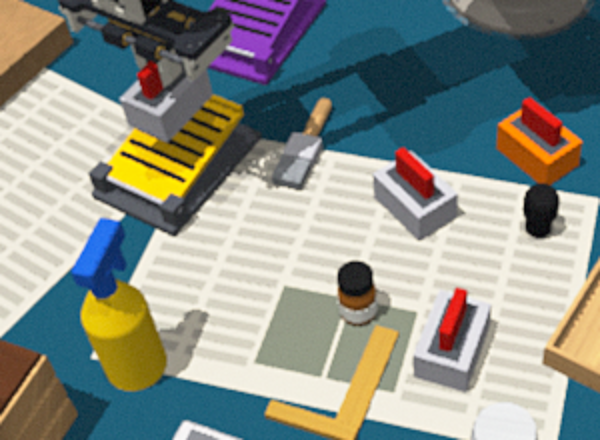

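Request:
drive_tool:
  deltas:
    - [[0, 0, -0.02], [0, 0, 0], -1]
    - [[0, 0, -0.032], [0, 0, 0], -1]
    - [[0, 0, -0.037], [0, 0, 0], -1]
    - [[0, 0, -0.041], [0, 0, 0], -1]
    - [[0, 0, -0.045], [0, 0, 0], -1]
    - [[0, 0, -0.049], [0, 0, 0], -1]
    - [[0, 0, -0.053], [0, 0, 0], -1]
    - [[0, 0, -0.056], [0, 0, 0], -1]
    - [[0, 0, -0.058], [0, 0, 0], -1]
    - [[0, 0, -0.058], [0, 0, 0], -1]

```text
time: 9.15
ee_pos: [0.485, -0.2974, 0.1581]
tool_rot: [-0.237, -3.132, 0.0]
force: [-1.9, 0.1, -4.5]
finger_gap: 0.0141
grasp_force: 40.0
```

Request:
drive_tool:
  deltas:
    - [[0, 0, -0.002], [0, 0, 0], -1]
    - [[0, 0, -0.003], [0, 0, 0], -1]
    - [[0, 0, -0.004], [0, 0, 0], -1]
    - [[0, 0, -0.005], [0, 0, 0], -1]
    - [[0, 0, -0.005], [0, 0, 0], -1]

```text
time: 9.65
ee_pos: [0.4849, -0.2974, 0.1541]
tool_rot: [0.237, 3.132, -0.0]
force: [-5.9, 1.4, 2.9]
finger_gap: 0.0137
grasp_force: 40.0
```

Request:
drive_tool:
  deltas:
    - [[0, 0, -0.001], [0, 0, 0], -1]
    - [[0, 0, -0.001], [0, 0, 0], -1]

```text
time: 9.85
ee_pos: [0.4848, -0.2974, 0.1538]
tool_rot: [0.237, 3.132, -0.001]
force: [-8.7, 1.8, 7.7]
finger_gap: 0.0135
grasp_force: 40.0
```

Request:
drive_tool:
  deltas:
    - [[0, 0, 0], [0, 0, 0], -0.5]
    - [[0, 0, 0], [0, 0, 0], 0]
    - [[0, 0, 0], [0, 0, 0], 0.3]
    - [[0, 0, 0], [0, 0, 0], 0.3]
    - [[0, 0, 0.02], [0, 0, 0], 0.3]
    - [[0, 0, 0.06], [0, 0, 0], 0.3]
    - [[0, 0, 0.09], [0, 0, 0], 0.3]
    - [[0, 0, 0.09], [0, 0, 0], 0.3]

```text
time: 10.65
ee_pos: [0.4868, -0.2985, 0.2468]
tool_rot: [0.236, 3.125, -0.008]
force: [0.7, -0.8, -0.9]
finger_gap: 0.0594
grasp_force: 0.0
```

```bash
python3 - <<'E'
from h import *
print(env.read_state()["ee_pos"], env.read_state()["force"])
for n in ("top","scene"):
    w=env.snapshot(n); C=cloud(w); 
    hsv=cv2.cvtColor(w["color"],cv2.COLOR_BGR2HSV); H,S,V=[hsv[...,i] for i in range(3)]
    k=(w["depth"]>0)&(np.hypot(C[...,0]-.485,C[...,1]+.297)<.11)&(C[...,2]<.13)
    for l,m in (("red",k&((H<8)|(H>172))&(S>140)&(C[...,2]>.112)),("top",k&(S<80)&(abs(C[...,2]-.082)<.005))):
        if m.sum()<10: continue
        q=C[m]; r=cv2.minAreaRect((q[:,:2]*1000).astype(np.float32)); print(n,l,m.sum(),np.round(r[0]),np.round(r[1]),round(r[2]),q.mean(0).round(3),q[:,2].max())
    m=k&(H>18)&(H<35)&(S>150)&(C[...,2]>.02)
    q=C[m]; A=np.c_[q[:,:2],np.ones(len(q))]; co=np.linalg.lstsq(A,q[:,2],rcond=None)[0]; print(n,"slope",co.round(3),q[:,2].mean())
    for o in env.outline_of("weight_a",n): print(np.round(o["rect"]),o["conf"])
E
```

```text
[ 0.48677238 -0.2985067   0.246841  ] [ 0.73635796 -0.79838102 -0.89331192]
top red 20 [ 459. -290.] [ 7. 12.] 0 [ 0.459 -0.289  0.119] 0.12267852758085307
top top 186 [ 480. -299.] [ 38. 105.] 44 [ 0.467 -0.286  0.081] 0.08554440566128485
top slope [-0.023 -0.007  0.046] 0.036894033846791796
[219. 156.  26.  41.] 0.94
[263. 224.  39.  36.] 0.85
[217. 277.  42.  43.] 0.85
[385. 209.  29.  40.] 0.57
scene red 130 [ 489. -295.] [17. 58.] 82 [ 0.49  -0.294  0.117] 0.12131556627578055
scene top 397 [ 488. -294.] [63. 95.] 79 [ 0.497 -0.287  0.08 ] 0.08669185056966433
scene slope [-0.022 -0.011  0.044] 0.035395865243842396
[170. 166.  37.  49.] 0.93
[310. 273.  37.  49.] 0.74
[287. 197.  42.  42.] 0.69
[352. 171.  41.  40.] 0.66
```

Request:
drive_tool:
  deltas:
    - [[-0.033, 0.306, 0], [0, 0, 1.189], 0.3]
    - [[-0.033, 0.306, 0], [0, 0, 1.189], 0.3]
    - [[-0.033, 0.306, 0], [0, 0, 1.189], 0.3]
    - [[-0.033, 0.306, 0], [0, 0, 1.189], 0.3]
    - [[-0.033, 0.306, 0], [0, 0, 1.189], 0.3]
    - [[-0.033, 0.306, 0], [0, 0, 1.189], 0.3]
    - [[-0.033, 0.306, -0.063], [0, 0, 1.189], 0.3]
    - [[-0.033, 0.306, -0.063], [0, 0, 1.189], 0.3]
    - [[-0.033, 0.306, -0.063], [0, 0, 1.189], 0.3]
    - [[-0.033, 0.306, -0.063], [0, 0, 1.189], 0.3]
    - [[-0.033, 0.306, -0.063], [0, 0, 1.189], 0.3]

```text
time: 11.95
ee_pos: [0.4527, 0.0082, 0.1799]
tool_rot: [-1.553, 2.73, -0.001]
force: [0.1, -0.5, 0.5]
finger_gap: 0.0594
grasp_force: 0.0
```

Request:
drive_tool:
  deltas:
    - [[0, 0, -0.025], [0, 0, 0], 0.3]
    - [[0, 0, -0.05], [0, 0, 0], 0.3]
    - [[0, 0, -0.063], [0, 0, 0], 0.1]
    - [[0, 0, -0.063], [0, 0, 0], -1]
    - [[0, 0, -0.063], [0, 0, 0], -1]
    - [[0, 0, -0.063], [0, 0, 0], -1]
    - [[0, 0, -0.063], [0, 0, 0], -1]
    - [[0, 0, -0.063], [0, 0, 0], -1]
    - [[0, 0, -0.063], [0, 0, 0], -1]
    - [[0, 0, -0.063], [0, 0, 0], -1]
    - [[0, 0, -0.063], [0, 0, 0], -1]

```text
time: 13.05
ee_pos: [0.4525, 0.0086, 0.1167]
tool_rot: [-1.558, 2.727, -0.001]
force: [-0.4, -0.0, 5.9]
finger_gap: 0.0138
grasp_force: 40.0
```

Request:
drive_tool:
  deltas:
    - [[0, 0, 0.02], [0, 0, 0], -1]
    - [[0, 0, 0.04], [0, 0, 0], -1]
    - [[0, 0, 0.06], [0, 0, 0], -1]
    - [[0, 0, 0.08], [0, 0, 0], -1]
    - [[0, 0, 0.1], [0, 0, 0], -1]
    - [[0, 0, 0.1], [0, 0, 0], -1]

```text
time: 13.65
ee_pos: [0.4529, 0.0086, 0.2178]
tool_rot: [-1.557, 2.725, -0.003]
force: [0.4, -1.2, -2.7]
finger_gap: 0.0137
grasp_force: 40.0
```

Request:
drive_tool:
  deltas:
    - [[0.001, 0.04, 0], [0, 0, 0.05], -1]
    - [[0.002, 0.09, 0], [0, 0, 0.1], -1]
    - [[0.003, 0.14, 0], [0, 0, 0.15], -1]
    - [[0.004, 0.19, 0], [0, 0, 0.2], -1]
    - [[0.005, 0.235, 0], [0, 0, 0.25], -1]
    - [[0.006, 0.275, 0], [0, 0, 0.3], -1]
    - [[0.006, 0.3, 0], [0, 0, 0.35], -1]
    - [[0.006, 0.315, 0], [0, 0, 0.35], -1]
    - [[0.006, 0.315, 0], [0, 0, 0.35], -1]
    - [[0.006, 0.315, -0.02], [0, 0, 0.35], -1]
    - [[0.006, 0.315, -0.04], [0, 0, 0.35], -1]
    - [[0.006, 0.315, -0.05], [0, 0, 0.35], -1]

```text
time: 14.85
ee_pos: [0.4574, 0.3218, 0.1641]
tool_rot: [2.004, -2.414, -0.001]
force: [0.1, -0.1, -3.5]
finger_gap: 0.0139
grasp_force: 40.0
```

Request:
drive_tool:
  deltas:
    - [[0, 0, -0.012], [0, 0, 0], -1]
    - [[0, 0, -0.024], [0, 0, 0], -1]
    - [[0, 0, -0.032], [0, 0, 0], -1]
    - [[0, 0, -0.037], [0, 0, 0], -1]
    - [[0, 0, -0.04], [0, 0, 0], -1]
    - [[0, 0, -0.042], [0, 0, 0], -1]
    - [[0, 0, -0.042], [0, 0, 0], -1]

```text
time: 15.55
ee_pos: [0.4581, 0.3238, 0.1243]
tool_rot: [-2.01, 2.414, 0.0]
force: [-0.7, -0.2, -3.0]
finger_gap: 0.014
grasp_force: 40.0
```

Request:
drive_tool:
  deltas:
    - [[0, 0, -0.001], [0, 0, 0], -1]
    - [[0, 0, -0.002], [0, 0, 0], -1]
    - [[0, 0, -0.002], [0, 0, 0], -1]

```text
time: 15.85
ee_pos: [0.4583, 0.3238, 0.1227]
tool_rot: [-2.009, 2.414, -0.0]
force: [-0.6, -0.5, 0.2]
finger_gap: 0.0138
grasp_force: 40.0
```

Request:
drive_tool:
  deltas:
    - [[0, 0, 0], [0, 0, 0], -0.5]
    - [[0, 0, 0], [0, 0, 0], 0]
    - [[0, 0, 0], [0, 0, 0], 0.2]
    - [[0, 0, 0], [0, 0, 0], 0.2]
    - [[0, 0, 0.02], [0, 0, 0], 0.2]
    - [[0, 0, 0.06], [0, 0, 0], 0.2]
    - [[0, 0, 0.09], [0, 0, 0], 0.2]

```text
time: 16.55
ee_pos: [0.4583, 0.3237, 0.2139]
tool_rot: [-2.009, 2.414, -0.0]
force: [0.6, 0.6, 0.2]
finger_gap: 0.0546
grasp_force: 0.0
```

Request:
drive_tool:
  deltas:
    - [[0.173, -0.203, 0], [0, 0, -1.36], 0.3]
    - [[0.173, -0.203, 0], [0, 0, -1.36], 0.3]
    - [[0.173, -0.203, 0], [0, 0, -1.36], 0.3]
    - [[0.173, -0.203, 0], [0, 0, -1.36], 0.3]
    - [[0.173, -0.203, 0], [0, 0, -1.36], 0.3]
    - [[0.173, -0.203, 0], [0, 0, -1.36], 0.3]
    - [[0.173, -0.203, -0.033], [0, 0, -1.36], 0.3]
    - [[0.173, -0.203, -0.033], [0, 0, -1.36], 0.3]
    - [[0.173, -0.203, -0.033], [0, 0, -1.36], 0.3]
    - [[0.173, -0.203, -0.033], [0, 0, -1.36], 0.3]
    - [[0.173, -0.203, -0.033], [0, 0, -1.36], 0.3]

```text
time: 17.65
ee_pos: [0.6311, 0.1207, 0.1793]
tool_rot: [-0.05, 3.141, 0.0]
force: [0.0, -0.3, 0.2]
finger_gap: 0.0596
grasp_force: 0.0
```

Request:
drive_tool:
  deltas:
    - [[0, 0, -0.025], [0, 0, 0], 0.3]
    - [[0, 0, -0.05], [0, 0, 0], 0.3]
    - [[0, 0, -0.062], [0, 0, 0], 0.1]
    - [[0, 0, -0.062], [0, 0, 0], -1]
    - [[0, 0, -0.062], [0, 0, 0], -1]
    - [[0, 0, -0.062], [0, 0, 0], -1]
    - [[0, 0, -0.062], [0, 0, 0], -1]
    - [[0, 0, -0.062], [0, 0, 0], -1]
    - [[0, 0, -0.062], [0, 0, 0], -1]
    - [[0, 0, -0.062], [0, 0, 0], -1]
    - [[0, 0, -0.062], [0, 0, 0], -1]

```text
time: 18.75
ee_pos: [0.6311, 0.1205, 0.1175]
tool_rot: [-0.044, 3.141, -0.0]
force: [-0.6, -1.6, 2.5]
finger_gap: 0.0136
grasp_force: 40.0
```

Request:
drive_tool:
  deltas:
    - [[0, 0, 0.02], [0, 0, 0], -1]
    - [[0, 0, 0.04], [0, 0, 0], -1]
    - [[0, 0, 0.07], [0, 0, 0], -1]
    - [[0, 0, 0.1], [0, 0, 0], -1]
    - [[0, 0, 0.13], [0, 0, 0], -1]
    - [[0, 0, 0.13], [0, 0, 0], -1]

```text
time: 19.35
ee_pos: [0.6326, 0.121, 0.2514]
tool_rot: [-0.044, 3.134, 0.001]
force: [0.3, 0.1, -1.9]
finger_gap: 0.0138
grasp_force: 40.0
```

Request:
drive_tool:
  deltas:
    - [[-0.01, 0.03, 0], [0, 0, 0.15], -1]
    - [[-0.02, 0.06, 0], [0, 0, 0.3], -1]
    - [[-0.03, 0.09, 0], [0, 0, 0.45], -1]
    - [[-0.04, 0.12, 0], [0, 0, 0.6], -1]
    - [[-0.05, 0.15, 0], [0, 0, 0.75], -1]
    - [[-0.06, 0.17, 0], [0, 0, 0.9], -1]
    - [[-0.065, 0.183, 0], [0, 0, 1.05], -1]
    - [[-0.065, 0.183, 0], [0, 0, 1.2], -1]
    - [[-0.065, 0.183, 0], [0, 0, 1.35], -1]
    - [[-0.065, 0.183, 0], [0, 0, 1.36], -1]
    - [[-0.065, 0.183, -0.03], [0, 0, 1.36], -1]
    - [[-0.065, 0.183, -0.05], [0, 0, 1.36], -1]

```text
time: 20.55
ee_pos: [0.5654, 0.3033, 0.1947]
tool_rot: [2.003, -2.417, -0.002]
force: [-0.3, 0.3, -3.1]
finger_gap: 0.0139
grasp_force: 40.0
```

```bash
python3 - <<'E'
from h import *
s=env.read_state(); print(s["ee_pos"],s["tool_rot"])
w=env.snapshot("scene"); cv2.imwrite("pics/d1.png",cv2.resize(w["color"][120:400,220:560],None,fx=2,fy=2))
E
```

```text
[0.56536372 0.30332884 0.19470956] [ 2.00284308e+00 -2.41728102e+00 -1.58736983e-03]
```

View pics/d1.png

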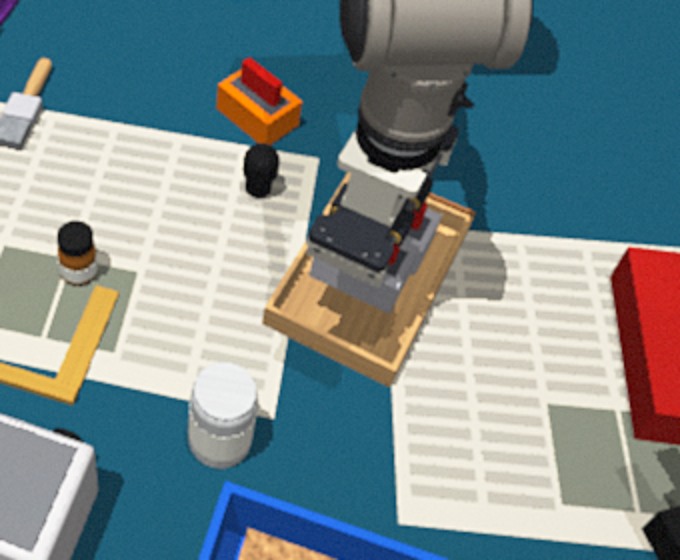

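The weight hangs over the near half of the drawer, around pixel (365,270), with the first one standing behind it. I'll lower it now.

Request:
drive_tool:
  deltas:
    - [[0, 0, -0.025], [0, 0, 0], -1]
    - [[0, 0, -0.045], [0, 0, 0], -1]
    - [[0, 0, -0.058], [0, 0, 0], -1]
    - [[0, 0, -0.065], [0, 0, 0], -1]
    - [[0, 0, -0.069], [0, 0, 0], -1]
    - [[0, 0, -0.072], [0, 0, 0], -1]
    - [[0, 0, -0.074], [0, 0, 0], -1]
    - [[0, 0, -0.074], [0, 0, 0], -1]

```text
time: 21.4
ee_pos: [0.5664, 0.3038, 0.1237]
tool_rot: [-2.009, 2.414, -0.0]
force: [-0.9, 0.5, -4.3]
finger_gap: 0.0134
grasp_force: 40.0
```

Request:
drive_tool:
  deltas:
    - [[0, 0, -0.001], [0, 0, 0], -1]
    - [[0, 0, -0.001], [0, 0, 0], -1]
    - [[0, 0, -0.002], [0, 0, 0], -1]
    - [[0, 0, -0.002], [0, 0, 0], -1]

```text
time: 21.8
ee_pos: [0.5665, 0.3037, 0.1235]
tool_rot: [-2.008, 2.413, -0.001]
force: [-3.6, -3.2, 11.0]
finger_gap: 0.0138
grasp_force: 40.0
```

Contact. I'll back off 1 mm, release, and retreat up and away towards the middle of the bench.

Request:
drive_tool:
  deltas:
    - [[0, 0, 0.001], [0, 0, 0], -1]
    - [[0, 0, 0.001], [0, 0, 0], -0.5]
    - [[0, 0, 0.001], [0, 0, 0], 0]
    - [[0, 0, 0.001], [0, 0, 0], 0.1]
    - [[0, 0, 0.001], [0, 0, 0], 0.1]
    - [[0, 0, 0.03], [0, 0, 0], 0.1]
    - [[0, 0, 0.08], [0, 0, 0], 0.1]
    - [[0, 0, 0.12], [0, 0, 0], 0.1]
    - [[0, 0, 0.16], [0, 0, 0], 0.1]

```text
time: 22.7
ee_pos: [0.566, 0.3037, 0.283]
tool_rot: [-2.01, 2.414, -0.0]
force: [0.4, -0.3, 0.0]
finger_gap: 0.0505
grasp_force: 0.0
```

Request:
drive_tool:
  deltas:
    - [[-0.1, -0.1, 0.04], [0, 0, 0], 0.1]
    - [[-0.1, -0.2, 0.04], [0, 0, 0], 0.1]
    - [[-0.15, -0.3, 0.04], [0, 0, 0], 0.1]
    - [[-0.15, -0.3, 0.04], [0, 0, 0], 0.1]
    - [[-0.15, -0.3, 0.04], [0, 0, 0], 0.1]
    - [[-0.15, -0.3, 0.04], [0, 0, 0], 0.1]
    - [[-0.15, -0.3, 0.04], [0, 0, 0], 0.1]
    - [[-0.15, -0.3, 0.04], [0, 0, 0], 0.1]
    - [[-0.15, -0.3, 0.04], [0, 0, 0], 0.1]

```text
time: 23.6
ee_pos: [0.4172, 0.0099, 0.3215]
tool_rot: [1.997, -2.42, 0.008]
force: [0.4, -0.0, 0.1]
finger_gap: 0.0505
grasp_force: 0.0
```

```bash
python3 - <<'E'
from h import *
s=env.read_state(); print(s["ee_pos"],s["force"])
ims=[]
for n in ("top","scene"):
    w=env.snapshot(n); ims.append(w["color"])
    C=cloud(w); c=w["color"].astype(int)
    for l,x,y,z in (("ped",.485,-.297,.12),("A",.458,.324,.089),("B",.566,.304,.089)):
        red=(c[...,2]>100)&(c[...,1]<70)&(c[...,0]<70)&(np.hypot(C[...,0]-x,C[...,1]-y)<.05)&(abs(C[...,2]-z)<.008)
        if red.sum()<10: print(n,l,"few");continue
        r=cv2.minAreaRect((C[red][:,:2]*1000).astype(np.float32)); print(n,l,red.sum(),np.round(r[0]),np.round(r[1]),round(r[2]),C[red][:,2].min(),C[red][:,2].max())
cv2.imwrite("pics/f1.png",ims[0]);cv2.imwrite("pics/f2.png",ims[1])
E
```

```text
[0.41718342 0.0099259  0.32150534] [ 0.40847478 -0.03293927  0.06445728]
top ped 136 [ 485. -295.] [13. 58.] 81 0.11284380983004927 0.12423702227892641
top A 137 [457. 323.] [57. 13.] 79 0.08166315038637628 0.09270845330699085
top B 130 [565. 304.] [57. 14.] 80 0.08196627578405336 0.09317347594854519
scene ped 109 [ 491. -295.] [16. 60.] 84 0.11241702506245588 0.12225526204297421
scene A 174 [460. 323.] [58. 18.] 83 0.08111061694915034 0.0917391193606647
scene B 180 [569. 305.] [57. 15.] 80 0.08103377168944603 0.0917340437413744
```

View pics/f1.png

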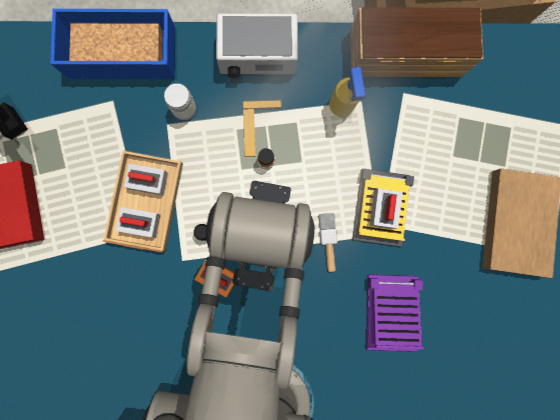

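View pics/f2.png

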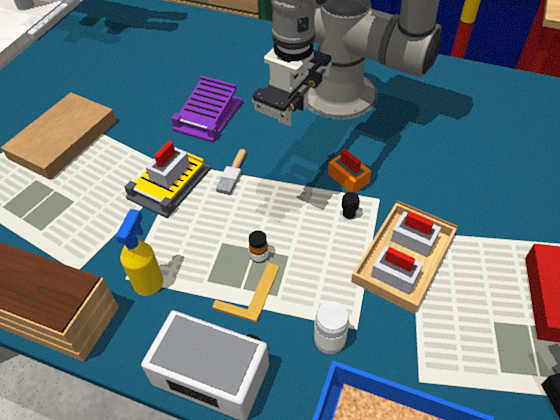

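Top view: the heavy weight stands on the level pedal at (386,207), and the light ones stand in the drawer at (145,178) and (137,222). The scene view agrees, and the bystanders have not moved.

```bash
python3 -c "
from workcell import env
print(env.close_job())"
```

```text
the job is handed in; nothing more can be done
None
```

I pressed the pedal to its stop and let it come back up, then set the heavy weight upright near the middle of the plate (about 3 mm off), where it holds the pedal at its stop. The two light weights stand upright side by side in the drawer, and I handed the job in at about 24 s.

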